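# Put three mixed-up cask parts back in their own trays

## Robot

A 6-joint arm with a two-finger parallel gripper is mounted at the origin on a cart in front of the work surface, level with it; the furniture and walls round the work are solid. World frame = base frame: x ahead of the robot, y to its left, z up, the work surface at z = 0. Lengths are in mm, angles in rad, forces in N, time in s.
With the tool pointing down it reaches from about 275 to 750 mm from the base axis. Payload 10.2 kg.
Tool frame: the origin (TCP) lies between the finger pads; the fingertips stand 22 mm ahead of it and the grasp point (between the pads) lies 3 mm ahead of it (ctrl.nose_length is the distance from the TCP to the fingertips, in mm); y points along the fingers, z is the direction in which the jaws open and shut, and the axes are right-handed (so a half turn about y gives the same grasp; the last joint's range is limited). The gripper opens to 85 mm and grips with 20 to 120 N. Pads are 22 mm wide; open, the fingers measure 114 mm over their backs; the gripper's body (76 mm by 85 mm) begins 54 mm behind the grasp point. The pads swing forward as they close: fully open they stand 13 mm farther back than shut.
Start: joints at [-1.423, 0.313, 1.498, -0, 1.331, -0.223], TCP at [190.227, -489.331, 253.294] pointing down, gripper open.
Joint ranges: [-2.94, 2.94], [-0.97, 2.17], [0.19, 2.56], [-1.23, 4.37], [0.02, 3.11], [-2.88, 2.88]. Speed limits (rad/s): [2.39, 2.39, 3.01, 3.14, 3.14, 3.14].

## Interface

Orientations are given as a unit quaternion [w, x, y, z].
In Python, from rig import ctrl, eyes, models gives the robot as it stands.
- The arm moves only by the shell command python3 -m crank 'ROWS' [FORCE]. ROWS is JSON, a list of rows, each an object with "dp": the shift along the tool's x, y, z in mm, a list of three; "roll": the turn about the tool's y in rad; "gripper": the closure in counts, from 0 (fully open) to 255 (shut). A call has 1 to 10 rows; each row is the pose to reach, as a shift and turn from the pose commanded when the call began, along the tool's axes at that moment; what a row does not reach only later rows make up. A row lasts 1/12 s, in which the tool goes at most 41.7 mm and 7.16 degrees, less where a joint would pass 70% of its speed; a pose out of reach is approached as far as the arm can. A call with a gripper value outside its range is refused whole. The fingers move at their own pace and stop on an object; FORCE is the grip in N (left out, the last holds). Time passes only in rows, so rows that repeat a pose let the fingers close. It gives the time, the measured TCP pose, the force and the opening at its end, in the units of the state.
- ctrl.sense(): the state, without advancing time (a new reading comes with each control period).
- eyes.capture(name): name is "side" or "top"; returns a dict with "color" (400x640x3 uint8, red, green, blue), "fx", "fy", "cx", "cy" (pixels), "R" (3x3) and "t" (3): a world point X has camera coordinates R X + t. Camera axes: x right, y down, z forward; pixel columns grow to the right and rows downward; lengths in mm; the calibration is good to about 2 mm. A picture is of the moment at which its call begins. There is no depth.
- ctrl.finish_job(): hands the job in, once; it reports no verdict.
Trained networks look in a picture, given as the dict that the camera call returned (one of the last four; its "shot" number tells which), for a name from the list of things; names that differ only in an ending like _2 or _b are one class to them, and where a whole thing is asked for, a point or a joint stands for the part that bears it (a point fixed in the world has none). Each returns a list of dicts, best first, with "confidence" (0 to 1); they miss things now and then, are a little off and sometimes report something else, mostly with a low value. They report only what shows in the picture. A call takes as long as a camera call. They do not tell look-alikes from the thing itself.
- models.spot_in(picture, label): "extent" ([centre column, centre row, width, height] in pixels, round what is visible of it).
- models.spot_point(picture, label): "centre" ([column, row] in pixels: a listed point, or the origin of a listed thing).
The state is a dict: "time_s": time; "joints": joint angles; "dq": joint speeds; "tau": joint torques, N m; "eef_pos": TCP position; "ee_rot": TCP orientation; "force": force on the tool from outside, world axes, zero at the start; "wrist_torque": the same for the moment, N m; "grip_width": opening from 0.0 (shut) to 1.0 (fully open).
Only numpy, scipy, OpenCV 4.12 (cv2) and the standard library are available. Lean on these libraries where they do the work, as an engineer would, in place of code of your own. Each camera call takes 0.05 s, during which the arm holds its last target. There are 200 camera calls.

## Task

The bung, the oak wedge and the dowel have been put back in one another's trays: set each in the middle of its own, the bung upright in the round tray, the wedge flat in the square tray and the dowel lengthwise in the oblong tray. Each tray has room for only one, so first park one of them on the empty black rubber pad. Leave the chalk stub and the pencil where they lie.

Things in the scene. Friction and masses are not known exactly. Their poses are not given: they have to be found in the camera images.
- bung_mid (a point): The tapered round wooden bung, pale wood, 50 mm across the top, narrower below, 34 mm high, about 40 g, standing upright, narrow end down, in the oblong tray at the start. Point at its centre, half-way up (17 mm above its underside); z up along its axis.
- wedge_mid (a point): The small pale oak wedge, 22 mm wide (its x), 60 mm long (its y), 19 mm high at its thick end and thin at the other, about 40 g, lying on its broad face in the round tray at the start, at any yaw. Point at the middle of its length and width, 9.5 mm above its underside; its two long sides are upright and parallel, to be pinched along its x; z up.
- dowel_mid (a point): The oak dowel, a plain pale stick 12 mm wide (its x), 80 mm long (its y), 10 mm high, about 20 g, lying corner to corner in the square tray at the start. Point at its centre, 5 mm above its underside; z up.
- round_tray: Round shallow dark-wood tray with grey lining, 88 mm outside, 78 mm inside; inner floor 3 mm above the bench, lip top 7 mm above the bench. The bung's tray. Fixed to the bench while you work; stands at a different place and yaw each time. Origin at the centre of its underside, on the bench, z up.
- square_tray: Square shallow dark-wood tray with grey lining, 86 mm outside, 76 mm inside; inner floor 3 mm above the bench, lip top 7 mm. The wedge's tray. Fixed to the bench while you work; stands at a different place and yaw each time. Origin at the centre of its underside, on the bench, z up.
- oblong_tray: Oblong shallow dark-wood tray with grey lining, 76 x 106 mm outside, 66 mm (its x) by 96 mm (its y, its length) inside; inner floor 3 mm above the bench, lip top 7 mm. The dowel's tray. Fixed to the bench while you work; stands at a different place and yaw each time. Origin at the centre of its underside, on the bench, z up.
- rubber_pad: Flat black rubber pad without a lip, 90 x 90 mm, top 3 mm above the bench; empty at the start: the free spot. Fixed to the bench while you work; stands at a different place and yaw each time. Origin at the centre of its underside, on the bench, z up.
- chalk_mid (a point): Stub of white chalk, 12 mm thick, 30 mm long, lying on the bench between the trays; a bystander, to be left alone. Point at its centre, 6 mm above the bench.
- pencil_mid (a point): Red pencil, 159 mm long, 14 mm wide with its flat end, 9 mm high, lying across in front of the trays near the bench's front edge; a bystander, to be left alone. Point at its centre, 4.5 mm above the bench; its y along its length.
- head_jig: Fixed obstacle right of the trays, always at this place: wooden jig holding a big upright round cask head, 270 mm across, top 290 mm above the bench, standing 40 to 125 mm behind this origin (+x), 130 mm to its left (+y) and 145 mm to its right; cam handle reaching 130 mm towards the robot, 100 mm high. Go round its near side. Origin on the bench top under its middle.
Things that resemble listed ones, but are neither listed nor needed, are in the scene too. What is shaped like the part that bears bung_mid but blue, turquoise or yellow is not meant.

How it is judged:
By the outcome, as a careful person would: the job done as asked, in the order asked, and still so for the second after the job is handed in, with the robot touching nothing.
It also fails if it takes over 99 s, if anything falls off the work surface, if the arm or the gripper's body presses on something with over 40 N, if the wrist force passes 120 N, or if a joint passes its speed limit or range.

## Working session

There is one attempt and no reset: what is moved stays moved. The work goes in short steps, Python scripts to look and compute and a shell command to move; the robot and the scene stay as the last step left them, time stands still between calls to the robot, and variables do not carry over. Pictures are saved under pics/ and viewed, about 12 in all and at most 16, crops included, and the job is handed in when it is done.

```bash
ls; mkdir -p pics; cat > h.py <<'E'
import numpy as np, cv2
from scipy.spatial.transform import Rotation as Ro
from rig import ctrl, eyes, models
def ray(p,uv,z):
    K=np.array([[p['fx'],0,p['cx']],[0,p['fy'],p['cy']],[0,0,1]]);R=np.array(p['R']);t=np.array(p['t'])
    d=R.T@np.linalg.solve(K,[uv[0],uv[1],1]);c=-R.T@t
    return c+d*(z-c[2])/d[2]
def proj(p,X):
    c=np.array(p['R'])@X+np.array(p['t']);return np.array([p['fx']*c[0]/c[2]+p['cx'],p['fy']*c[1]/c[2]+p['cy']])
def save(p,n,box=None,s=1):
    im=p['color'][...,::-1]
    if box: im=im[box[1]:box[3],box[0]:box[2]]
    cv2.imwrite('pics/'+n,cv2.resize(im,None,fx=s,fy=s,interpolation=cv2.INTER_CUBIC))
def rot(s=None):
    s=s or ctrl.sense();q=s['ee_rot'];return Ro.from_quat([q[1],q[2],q[3],q[0]]).as_matrix()
def to(X,axis=None):
    """dp (tool axes) to bring the TCP to X, roll to bring jaw axis along world dir axis"""
    s=ctrl.sense();R=rot(s);print('t',s['time_s'],'pos',np.round(s['eef_pos'],1),'grip',s['grip_width'])
    dp=R.T@(np.array(X)-s['eef_pos']);print('dp',np.round(dp,1))
    if axis is not None:
        a=R.T@np.array([axis[0],axis[1],0]);r=np.arctan2(a[0],a[2]);r=(r+np.pi/2)%np.pi-np.pi/2
        print('roll',round(r,3),'joint6',s['joints'][5])
E
python3 - <<'E'
from h import *
s=ctrl.sense();print(s['time_s'],s['eef_pos'],np.round(rot(s),3).tolist(),s['force'],ctrl.nose_length)
H=dict(bung_mid=20,wedge_mid=12.5,dowel_mid=8,round_tray=0,square_tray=0,oblong_tray=0,rubber_pad=0,chalk_mid=6,pencil_mid=4.5)
for n in('top','side'):
    p=eyes.capture(n);save(p,n+'0.png',None,1.25)
    print(n,'cam',np.round(-np.array(p['R']).T@p['t']))
    for k,z in H.items():
        for r in models.spot_point(p,k)[:3]: print(k,round(r['confidence'],2),np.round(r['centre'],1),np.round(ray(p,r['centre'],z)[:2],1))
E
```

```text
pics
0.0 [ 190.18006993 -489.09407013  252.7489073 ] [[-0.932, -0.0, 0.362], [-0.362, 0.001, -0.932], [-0.0, -1.0, -0.001]] [0.76902468 0.78265285 0.49496069] 22.0
top cam [377. 243. 986.]
bung_mid 0.85 [221.5 194.3] [505.7 513.3]
bung_mid 0.85 [419.  249.6] [389.2  67.3]
bung_mid 0.61 [249.6 134. ] [647.5 455. ]
wedge_mid 0.59 [293.4 248.9] [385.5 346.5]
dowel_mid 0.7 [339.3 150.2] [614.6 247. ]
round_tray 0.98 [297. 249.] [385.6 339.6]
square_tray 0.87 [341.1 155.5] [604.  242.6]
rubber_pad 0.7 [373.6 229.9] [432.  166.1]
rubber_pad 0.43 [341.1 153.2] [609.5 242.7]
chalk_mid 0.4 [331.2 199.3] [499.9 263.7]
pencil_mid 0.59 [341.9 284.9] [307.8 236.4]
side cam [ 189. 1113.  844.]
bung_mid 0.89 [266.8 302.4] [504.8 527.4]
bung_mid 0.88 [276.  260.8] [534.8 408.8]
bung_mid 0.88 [223.5 268.6] [637.6 472.7]
wedge_mid 0.73 [270.3 219. ] [610.4 271.7]
wedge_mid 0.58 [343.4 265.6] [384.6 362.3]
dowel_mid 0.68 [269.2 213.3] [624.6 247.5]
round_tray 0.7 [345.3 266.1] [382.9 351. ]
square_tray 0.64 [274.1 216. ] [612.2 244.7]
oblong_tray 0.83 [273.  268.4] [540.  416.6]
rubber_pad 0.63 [349.6 217.5] [423.4 181.2]
chalk_mid 0.59 [308.7 230.5] [504.7 271.6]
pencil_mid 0.63 [381.4 238.2] [324.9 233.6]
pencil_mid 0.6 [275.6 265.4] [536.2 409.5]
pencil_mid 0.53 [349.5 216. ] [424.1 180.6]
```

View pics/top0.png

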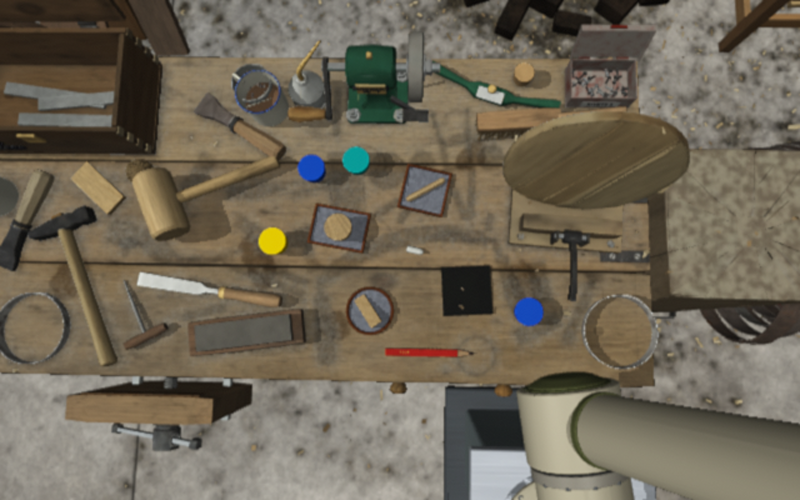

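View pics/side0.png

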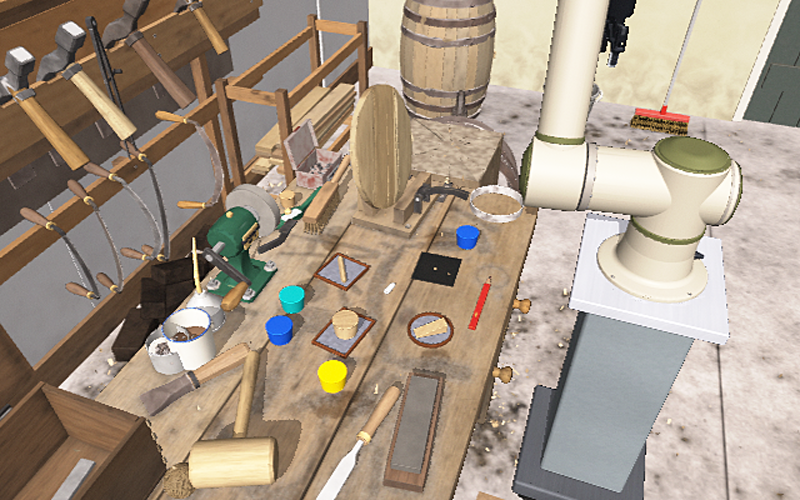

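Top view at 1.25x: the pale bung is at (338,225) in the oblong tray, the wedge at (370,310) in the round tray and the dowel at (425,189) in the square tray. The empty pad is at (467,290).

Candidates that could be mistaken, in the same pixels:
- **Bung:** two blue look-alikes at (311,168) and (529,311), one turquoise at (356,160), one yellow at (272,240), and a far cork at (524,72).
- **Wedge:** a wood block at (97,187).

By the description I choose the pale items inside the trays. Next is a close crop to check them, plus hull fits.

```bash
python3 - <<'E'
from h import *
p=eyes.capture('top');save(p,'crop1.png',(240,130,400,270),4.2)
im=cv2.resize(p['color'],None,fx=4,fy=4,interpolation=cv2.INTER_CUBIC)
lab=cv2.cvtColor(im,cv2.COLOR_RGB2LAB).astype(int);b=lab[...,2]-128;a=lab[...,1]-128;L=lab[...,0]
def f(n,m,c,r,z):
    k=np.zeros(m.shape,np.uint8);cv2.circle(k,(int(c[0]*4),int(c[1]*4)),int(r*4),1,-1)
    m=(m&(k>0)).astype(np.uint8);_,l,st,_=cv2.connectedComponentsWithStats(m)
    m=(l==1+np.argmax(st[1:,4])).astype(np.uint8)
    ys,xs=np.nonzero(m);pts=np.array([ray(p,((x+.5)/4-.5,(y+.5)/4-.5),z)[:2] for x,y in zip(xs,ys)],np.float32)
    R=cv2.minAreaRect(pts);(cx,cy),(w,h),an=R;ax=an if h<w else an+90
    print(n,'c',np.round((cx,cy),1),'size',np.round((w,h),1),'long axis deg',round(ax%180,1))
for n,c,r in(('round',(297,249),26),('square',(340,152),30),('oblong',(272,182),32)):
    f(n+' lining',(b<6),c,r,3)
    f(n+' redrim',(a>8)&(L<95),c,r,7)
f('pad',L<45,(374,232),30,3)
f('wedge',b>11,(296,249),14,15)
f('dowel',b>11,(340,151),17,13)
f('bung',b>11,(270,180),14,37)
for q in((297,249),(340,146),(272,190),(296,249),(340,151),(270,180),(318,249)):
    print(q,lab[q[1]*4,q[0]*4]-[0,128,128])
E
```

```text
round lining c [387.4 342.8] size [77.2 75.7] long axis deg 1.0
round redrim c [387.1 342.7] size [86.  85.3] long axis deg 84.7
square lining c [612.2 246.8] size [76.6 78.1] long axis deg 167.9
square redrim c [611.5 246.8] size [86.2 85.5] long axis deg 77.6
oblong lining c [538.6 404.1] size [97.2 67.2] long axis deg 79.9
oblong redrim c [538.1 404.1] size [105.7  76.2] long axis deg 80.2
pad c [427.  167.8] size [87.  94.3] long axis deg 93.1
wedge c [386.2 345.3] size [58.2 23. ] long axis deg 34.3
dowel c [611.2 245.4] size [11.2 78.6] long axis deg 120.1
bung c [534.9 401.3] size [48.8 49. ] long axis deg 90.9
(297, 249) [153   3  27]
(340, 146) [122   1  -5]
(272, 190) [151   2  27]
(296, 249) [155   3  27]
(340, 151) [151   2  25]
(270, 180) [151   3  26]
(318, 249) [78  3 12]
```

View pics/crop1.png

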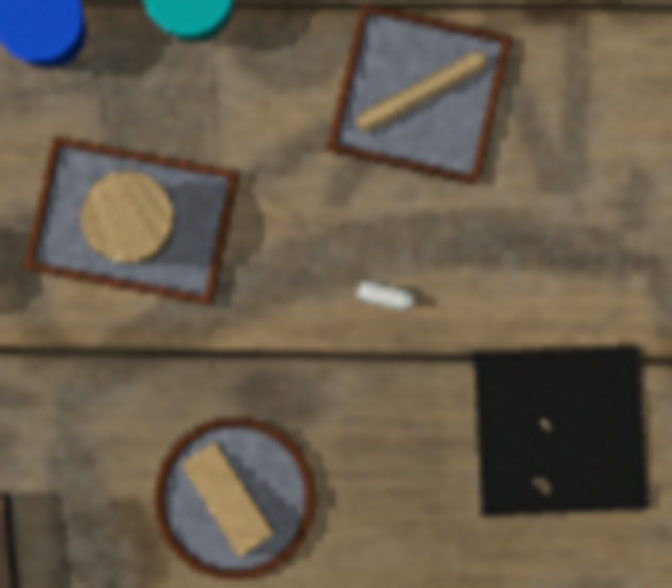

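The crop confirms the pale round bung at native px (270,180), the wedge at (296,249), the dowel at (340,151) and the empty pad at (374,232). The fitted sizes match those given: round 86, square 86, oblong 106x76, wedge 58x23 and dowel 79x11.

Plan: bung to pad, dowel to oblong, wedge to square, bung to round.

```bash
python3 -m crank '[{"dp":[-271,0,-312],"roll":0,"gripper":0},{"dp":[-271,0,-312],"roll":0,"gripper":0},{"dp":[-271,0,-312],"roll":0,"gripper":0},{"dp":[-271,0,-312],"roll":0,"gripper":0},{"dp":[-271,0,-312],"roll":0,"gripper":0},{"dp":[-271,0,-312],"roll":0,"gripper":0},{"dp":[-271,0,-312],"roll":0,"gripper":0},{"dp":[-271,0,-312],"roll":0,"gripper":0},{"dp":[-271,0,-312],"roll":0,"gripper":0},{"dp":[-271,0,-312],"roll":0,"gripper":0}]' 30
python3 -c "
from h import *
to([480,300,200],[1,0]);print(np.round(ctrl.sense()['joints'],2), np.round(rot(),2).tolist())
to([480,300,200],[.985,-.17])"
```

```text
time_s: 1.88
eef_pos: [329.9, -98.2, 253.6]
ee_rot: [-0.131, 0.13, -0.695, 0.695]
force: [1.0, -1.8, -0.9]
grip_width: 1.005
t 1.8833 pos [329.9 -98.2 253.6] grip 1.0046123721996232
dp [-284.1   53.5 -316.8]
roll -1.2 joint6 0.5660892793657682
[-0.63 -0.11  1.97  0.    1.28  0.57] [[-0.93, 0.0, 0.36], [-0.36, -0.0, -0.93], [-0.0, -1.0, 0.0]]
t 1.8833 pos [329.9 -98.2 253.6] grip 1.0046123721996232
dp [-284.1   53.5 -316.8]
roll -1.029 joint6 0.5660892793657682
```

```bash
python3 -m crank '[{"dp":[-270,50,-305],"roll":-1.03,"gripper":0},{"dp":[-270,50,-305],"roll":-1.03,"gripper":0},{"dp":[-270,50,-305],"roll":-1.03,"gripper":0},{"dp":[-270,50,-305],"roll":-1.03,"gripper":0},{"dp":[-270,50,-305],"roll":-1.03,"gripper":0},{"dp":[-270,50,-305],"roll":-1.03,"gripper":0},{"dp":[-270,50,-305],"roll":-1.03,"gripper":0},{"dp":[-270,50,-305],"roll":-1.03,"gripper":0},{"dp":[-270,50,-305],"roll":-1.03,"gripper":0},{"dp":[-270,50,-305],"roll":-1.03,"gripper":0}]' 30
python3 -c "
from h import *
to([535,401.5,100],[.985,-.17]);print(np.round(ctrl.sense()['joints'],2), np.round(rot(),2).tolist())"
```

```text
time_s: 2.72
eef_pos: [471.1, 284.5, 202.8]
ee_rot: [0.457, -0.457, 0.54, -0.54]
force: [0.6, -1.3, 0.1]
grip_width: 1.003
t 2.7167 pos [471.1 284.5 202.8] grip 1.0026456812092768
dp [-126.   102.8   43.6]
roll 0.004 joint6 0.49720019231988005
[0.33 0.41 1.5  0.   1.24 0.5 ] [[-0.17, 0.0, 0.99], [-0.99, 0.0, -0.17], [-0.0, -1.0, 0.0]]
```

```bash
python3 -m crank '[{"dp":[-126,60,44],"roll":0,"gripper":0},{"dp":[-126,60,44],"roll":0,"gripper":0},{"dp":[-126,60,44],"roll":0,"gripper":0},{"dp":[-126,60,44],"roll":0,"gripper":0},{"dp":[-126,60,44],"roll":0,"gripper":0},{"dp":[-126,125,44],"roll":0,"gripper":0},{"dp":[-126,125,44],"roll":0,"gripper":0},{"dp":[-126,125,44],"roll":0,"gripper":0}]' 30
python3 - <<'E'
from h import *
to([535,401.5,28],[.985,-.17])
p=eyes.capture('side');c=proj(p,np.array([535,401,30])).astype(int);print(c)
save(p,'s1.png',(c[0]-70,c[1]-60,c[0]+70,c[1]+45),5)
E
```

```text
time_s: 3.38
eef_pos: [533.2, 396.8, 73.3]
ee_rot: [0.453, -0.459, 0.541, -0.54]
force: [-0.4, -0.5, -0.3]
grip_width: 1.0
t 3.3833 pos [533.2 396.8  73.3] grip 1.000137944237277
dp [-5.2 45.3  1.3]
roll 0.001 joint6 0.6342900403256376
[277 255]
```

View pics/s1.png

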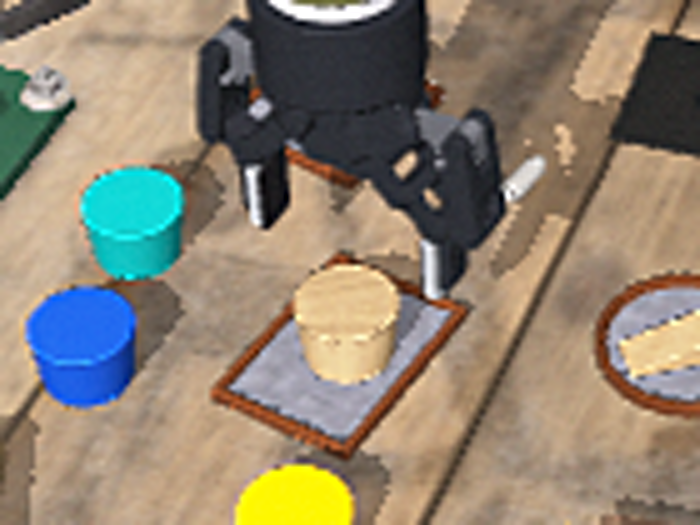

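The side crop shows the open gripper above the pale bung at crop px (350,320), with a finger on each side and both clear of it. I descend and close.

```bash
python3 -m crank '[{"dp":[0,20,0],"roll":0,"gripper":0},{"dp":[0,40,0],"roll":0,"gripper":0},{"dp":[0,50,0],"roll":0,"gripper":0},{"dp":[0,50,0],"roll":0,"gripper":0},{"dp":[0,50,0],"roll":0,"gripper":0}]' 30
python3 - <<'E'
from h import *
to([535,401.5,28],[.985,-.17])
E
```

```text
time_s: 3.85
eef_pos: [536.2, 398.7, 30.0]
ee_rot: [-0.456, 0.455, -0.541, 0.541]
force: [0.1, 0.3, 0.3]
grip_width: 1.002
t 3.85 pos [536.2 398.7  30. ] grip 1.0023178278105584
dp [-2.6  2.  -1.7]
roll 0.001 joint6 0.6345346160299054
```

```bash
python3 -m crank '[{"dp":[-2.5,2,-1.5],"roll":0,"gripper":0},{"dp":[-2.5,2,-1.5],"roll":0,"gripper":60},{"dp":[-2.5,2,-1.5],"roll":0,"gripper":90},{"dp":[-2.5,2,-1.5],"roll":0,"gripper":130},{"dp":[-2.5,2,-1.5],"roll":0,"gripper":150},{"dp":[-2.5,2,-1.5],"roll":0,"gripper":150},{"dp":[-2.5,2,-1.5],"roll":0,"gripper":150},{"dp":[-2.5,2,-1.5],"roll":0,"gripper":150}]' 30
python3 -m crank '[{"dp":[0,-15,0],"roll":0,"gripper":150},{"dp":[0,-35,0],"roll":0,"gripper":150},{"dp":[0,-60,0],"roll":0,"gripper":150},{"dp":[0,-70,0],"roll":0,"gripper":150},{"dp":[0,-70,0],"roll":0,"gripper":150}]'
python3 - <<'E'
from h import *
to([427,168,100],[.985,-.17]);print(ctrl.sense()['tau'])
p=eyes.capture('side');c=proj(p,np.array([535,401,80])).astype(int);print(c)
save(p,'s2.png',(c[0]-70,c[1]-60,c[0]+70,c[1]+45),5)
E
```

```text
time_s: 4.52
eef_pos: [534.7, 401.4, 27.2]
ee_rot: [-0.456, 0.455, -0.541, 0.541]
force: [-2.2, -0.8, 6.4]
grip_width: 0.553
time_s: 4.93
eef_pos: [535.6, 401.7, 98.9]
ee_rot: [-0.457, 0.454, -0.54, 0.541]
force: [0.4, 0.7, -1.2]
grip_width: 0.551
t 4.9333 pos [535.6 401.7  98.9] grip 0.5508771633245413
dp [248.7  -2.1 -67.4]
roll 0.001 joint6 0.6390443922950898
[ 3.04521772e-02 -5.89601755e+01 -2.43531954e+01 -2.27412318e-03
  3.73852160e-01 -7.52737742e-05]
[276 240]
```

View pics/s2.png

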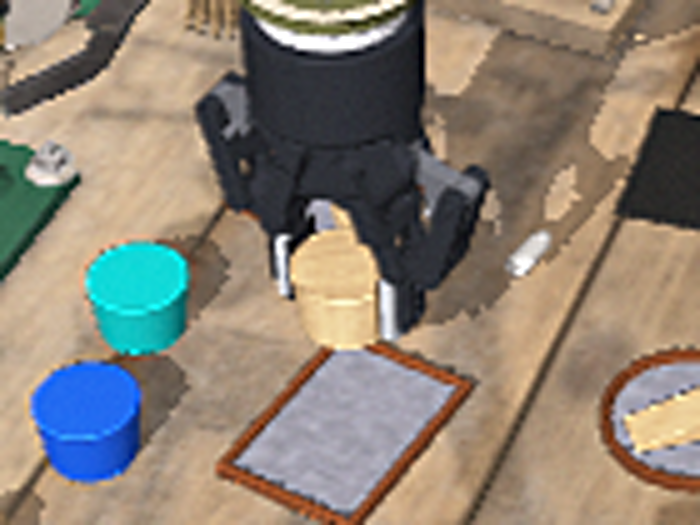

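The bung is held upright at crop px (335,290) and the oblong tray is empty. I move it to the pad.

```bash
python3 -m crank '[{"dp":[249,-2,-67],"roll":0,"gripper":150},{"dp":[249,-2,-67],"roll":0,"gripper":150},{"dp":[249,-2,-67],"roll":0,"gripper":150},{"dp":[249,-2,-67],"roll":0,"gripper":150},{"dp":[249,-2,-67],"roll":0,"gripper":150},{"dp":[249,-2,-67],"roll":0,"gripper":150},{"dp":[249,-2,-67],"roll":0,"gripper":150},{"dp":[249,-2,-67],"roll":0,"gripper":150},{"dp":[249,-2,-67],"roll":0,"gripper":150},{"dp":[249,-2,-67],"roll":0,"gripper":150}]'
python3 - <<'E'
from h import *
to([427,168,27.5],[.985,-.17])
E
```

```text
time_s: 5.82
eef_pos: [426.8, 167.9, 97.8]
ee_rot: [0.456, -0.456, 0.541, -0.54]
force: [-0.4, 0.3, -1.2]
grip_width: 0.55
t 5.8167 pos [426.8 167.9  97.8] grip 0.5496539984528508
dp [-0.1 70.3  0.2]
roll 0.001 joint6 0.2876296741808169
```

```bash
python3 -m crank '[{"dp":[0,30,0],"roll":0,"gripper":150},{"dp":[0,55,0],"roll":0,"gripper":150},{"dp":[0,64,0],"roll":0,"gripper":150},{"dp":[0,68,0],"roll":0,"gripper":150},{"dp":[0,70,0],"roll":0,"gripper":150},{"dp":[0,70.5,0],"roll":0,"gripper":150},{"dp":[0,70.5,0],"roll":0,"gripper":150}]'
python3 -m crank '[{"dp":[0,0,0],"roll":0,"gripper":90},{"dp":[0,0,0],"roll":0,"gripper":60},{"dp":[0,0,0],"roll":0,"gripper":20},{"dp":[0,0,0],"roll":0,"gripper":0},{"dp":[0,-30,0],"roll":0,"gripper":0},{"dp":[0,-70,0],"roll":0,"gripper":0},{"dp":[0,-70,0],"roll":0,"gripper":0},{"dp":[0,-70,0],"roll":0,"gripper":0}]'
python3 - <<'E'
from h import *
to([611.2,245.4,100],np.array([np.cos(np.radians(30)),np.sin(np.radians(30))]))
E
```

```text
time_s: 6.4
eef_pos: [427.0, 167.4, 28.6]
ee_rot: [-0.456, 0.455, -0.54, 0.541]
force: [0.6, -0.7, -0.1]
grip_width: 0.547
time_s: 7.07
eef_pos: [427.3, 167.3, 99.5]
ee_rot: [-0.457, 0.455, -0.54, 0.541]
force: [-0.3, -0.1, -0.6]
grip_width: 1.002
t 7.0667 pos [427.3 167.3  99.5] grip 1.0023380099878705
dp [-108.1    0.3  168.1]
roll -0.694 joint6 0.2868562404301501
```

```bash
python3 -m crank '[{"dp":[-108,0,168],"roll":-0.694,"gripper":0},{"dp":[-108,0,168],"roll":-0.694,"gripper":0},{"dp":[-108,0,168],"roll":-0.694,"gripper":150},{"dp":[-108,0,168],"roll":-0.694,"gripper":155},{"dp":[-108,0,168],"roll":-0.694,"gripper":155},{"dp":[-108,0,168],"roll":-0.694,"gripper":155},{"dp":[-108,0,168],"roll":-0.694,"gripper":155},{"dp":[-108,0,168],"roll":-0.694,"gripper":155},{"dp":[-108,0,168],"roll":-0.694,"gripper":155},{"dp":[-108,0,168],"roll":-0.694,"gripper":155}]'
python3 - <<'E'
from h import *
to([611.2,245.4,26],np.array([np.cos(np.radians(30)),np.sin(np.radians(30))]))
p=eyes.capture('side');c=proj(p,np.array([560,210,30])).astype(int)
save(p,'s3.png',(c[0]-75,c[1]-60,c[0]+105,c[1]+60),4.4)
E
```

```text
time_s: 7.9
eef_pos: [609.5, 244.9, 97.8]
ee_rot: [-0.612, 0.612, -0.354, 0.354]
force: [-0.2, -0.1, 0.6]
grip_width: 0.394
t 7.9 pos [609.5 244.9  97.8] grip 0.3944041841718185
dp [ 0.4 71.8  1.7]
roll -0.001 joint6 -0.3181911055571206
```

View pics/s3.png

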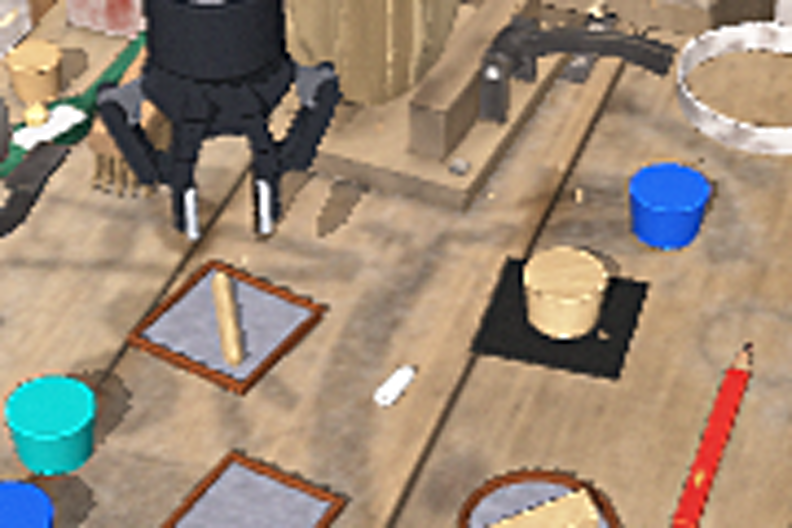

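The bung stands upright on the pad at crop px (565,290), and the partly open jaws are over the dowel at (227,315). I descend for the dowel.

```bash
python3 -m crank '[{"dp":[0.4,25,1.7],"roll":0,"gripper":155},{"dp":[0.4,50,1.7],"roll":0,"gripper":155},{"dp":[0.4,64,1.7],"roll":0,"gripper":155},{"dp":[0.4,71,1.7],"roll":0,"gripper":155},{"dp":[0.4,71,1.7],"roll":0,"gripper":155},{"dp":[0.4,71,1.7],"roll":0,"gripper":155}]' 25
python3 -m crank '[{"dp":[0,0,0],"roll":0,"gripper":180},{"dp":[0,0,0],"roll":0,"gripper":200},{"dp":[0,0,0],"roll":0,"gripper":220},{"dp":[0,0,0],"roll":0,"gripper":240},{"dp":[0,0,0],"roll":0,"gripper":240},{"dp":[0,0,0],"roll":0,"gripper":240}]' 30
```

```text
time_s: 8.45
eef_pos: [612.3, 245.8, 27.8]
ee_rot: [0.613, -0.612, 0.353, -0.354]
force: [-0.4, 0.2, -0.5]
grip_width: 0.393
time_s: 8.95
eef_pos: [612.3, 245.8, 27.7]
ee_rot: [0.613, -0.612, 0.353, -0.354]
force: [-0.8, -0.3, 7.0]
grip_width: 0.116
```

```bash
python3 -m crank '[{"dp":[0,-12,0],"roll":0,"gripper":240},{"dp":[0,-35,0],"roll":0,"gripper":240},{"dp":[0,-65,0],"roll":0,"gripper":240},{"dp":[0,-70,0],"roll":0,"gripper":240},{"dp":[0,-70,0],"roll":0,"gripper":240}]' 30
python3 - <<'E'
from h import *
a=np.radians(-10)
to([538.3,404.1,100],np.array([np.cos(a),np.sin(a)]))
p=eyes.capture('side');c=proj(p,np.array([611,245,80])).astype(int)
save(p,'s4.png',(c[0]-50,c[1]-45,c[0]+50,c[1]+45),6)
E
```

```text
time_s: 9.37
eef_pos: [612.9, 245.9, 99.7]
ee_rot: [0.614, -0.611, 0.352, -0.355]
force: [0.4, -0.7, -0.6]
grip_width: 0.11
t 9.3667 pos [612.9 245.9  99.7] grip 0.10992967869140122
dp [-174.3   -0.5   14.6]
roll 0.699 joint6 -0.3194671145075367
```

View pics/s4.png

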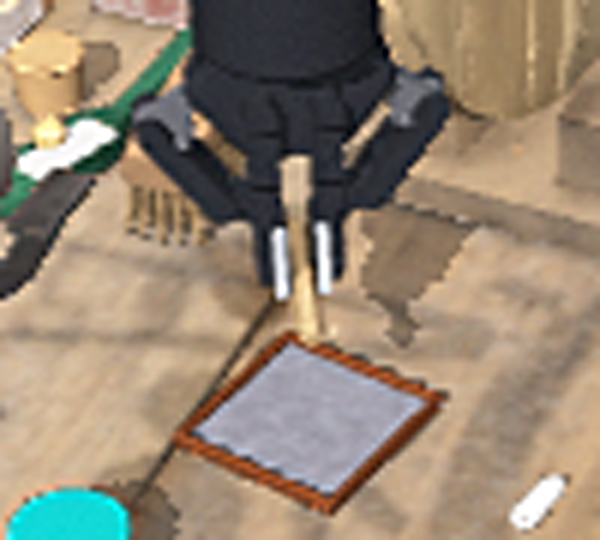

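```bash
python3 - <<'E'
from h import *
from scipy.optimize import least_squares
p=eyes.capture('side');c=proj(p,np.array([611,245,80])).astype(int)
o=np.array([c[0]-50,c[1]-45])
A=o+np.array([297,160])/6;B=o+np.array([312,338])/6
s=ctrl.sense();u=np.array([-.5,.866,0]);z=np.array([0,0,1.])
def e(q):
    C=np.array(s['eef_pos'])+q[0]*u+q[1]*z;d=np.cos(q[2])*u-np.sin(q[2])*z
    return np.r_[proj(p,C-40*d)-A,proj(p,C+40*d)-B]
for g in(0,.5,1.2): r=least_squares(e,[0,-10,g]);print(r.x,r.cost)
q=eyes.capture('top');c=proj(q,np.array([611,245,80])).astype(int);save(q,'t4.png',(c[0]-45,c[1]-45,c[0]+45,c[1]+45),6)
E
```

```text
[7.51375715 2.95864634 0.53959929] 0.4611602506154051
[7.51367203 2.95857772 0.53959998] 0.4611602506115001
[10.36847462  4.04154861  1.29824759] 4.543736147582361e-06
```

View pics/t4.png

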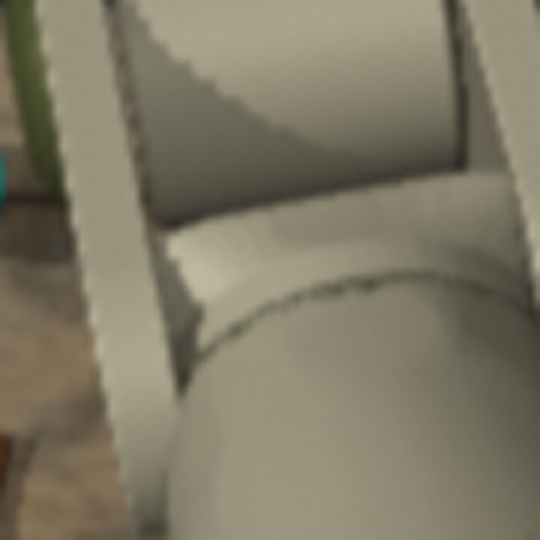

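```bash
python3 - <<'E'
from h import *
from scipy.optimize import least_squares
p=eyes.capture('side');c=proj(p,np.array([611,245,80])).astype(int)
o=np.array([c[0]-50,c[1]-45]);s=ctrl.sense();u=np.array([-.5,.866,0]);z=np.array([0,0,1.])
save(p,'s5.png',(o[0]+35,o[1]+18,o[0]+70,o[1]+63),13)
for a in(200,208,216):
  A=o+np.array([297,a])/6;B=o+np.array([312,338])/6
  def e(q):
    C=np.array(s['eef_pos'])+q[0]*u+q[1]*z;d=np.cos(q[2])*u-np.sin(q[2])*z
    return np.r_[proj(p,C-40*d)-A,proj(p,C+40*d)-B]
  print(least_squares(e,[0,-10,0]).x)
C=np.array(s['eef_pos'])-[0,0,19]
print([np.round((proj(p,C+k*40*u)-o-[35,18])*13) for k in(-1,0,1)])
E
```

```text
[ -3.50240107 -15.05200637   0.15613725]
[ -4.95896734 -18.34902124   0.09679768]
[ -6.41554617 -21.6681049    0.04031926]
[array([185., 249.]), array([207., 373.]), array([230., 502.])]
```

View pics/s5.png

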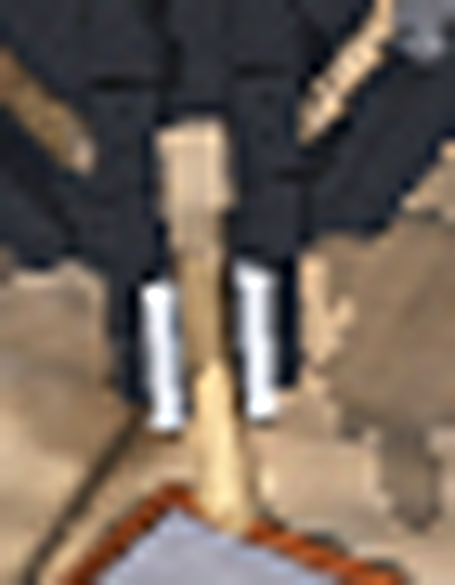

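The dowel is held level between the tips, about (200,250) to (228,530) in the crop; the tan patch above it is background. I carry it to the oblong tray.

```bash
python3 -m crank '[{"dp":[-174,0,14.5],"roll":0.699,"gripper":240},{"dp":[-174,0,14.5],"roll":0.699,"gripper":240},{"dp":[-174,0,14.5],"roll":0.699,"gripper":240},{"dp":[-174,0,14.5],"roll":0.699,"gripper":240},{"dp":[-174,0,14.5],"roll":0.699,"gripper":240},{"dp":[-174,0,14.5],"roll":0.699,"gripper":240},{"dp":[-174,0,14.5],"roll":0.699,"gripper":240},{"dp":[-174,0,14.5],"roll":0.699,"gripper":240},{"dp":[-174,0,14.5],"roll":0.699,"gripper":240}]'
python3 - <<'E'
from h import *
a=np.radians(-10)
to([538.3,404.1,28],np.array([np.cos(a),np.sin(a)]))
E
```

```text
time_s: 10.32
eef_pos: [537.6, 402.9, 96.2]
ee_rot: [0.455, -0.455, 0.541, -0.541]
force: [0.1, 0.2, -0.1]
grip_width: 0.114
t 10.3167 pos [537.6 402.9  96.2] grip 0.11384225696406569
dp [-1.4 68.2  0.6]
roll 0.001 joint6 0.6424256300337754
```

```bash
python3 -m crank '[{"dp":[-1,30,0.5],"roll":0,"gripper":240},{"dp":[-1,55,0.5],"roll":0,"gripper":240},{"dp":[-1,65,0.5],"roll":0,"gripper":240},{"dp":[-1,68,0.5],"roll":0,"gripper":240},{"dp":[-1,68,0.5],"roll":0,"gripper":240},{"dp":[-1,68,0.5],"roll":0,"gripper":240}]'
python3 -c "
from h import *
a=np.radians(-10)
to([538.3,404.1,28],np.array([np.cos(a),np.sin(a)]))"
```

```text
time_s: 10.82
eef_pos: [538.6, 404.3, 29.5]
ee_rot: [-0.455, 0.454, -0.542, 0.542]
force: [-0.1, 0.2, 0.2]
grip_width: 0.111
t 10.8167 pos [538.6 404.3  29.5] grip 0.11141151845175175
dp [ 0.3  1.5 -0.2]
roll -0.0 joint6 0.6452390595646496
```

```bash
python3 -m crank '[{"dp":[0,1,0],"roll":0,"gripper":240},{"dp":[0,1.5,0],"roll":0,"gripper":240},{"dp":[0,1.5,0],"roll":0,"gripper":220},{"dp":[0,1.5,0],"roll":0,"gripper":205},{"dp":[0,1.5,0],"roll":0,"gripper":180},{"dp":[0,1.5,0],"roll":0,"gripper":180},{"dp":[0,-10,0],"roll":0,"gripper":180},{"dp":[0,-40,0],"roll":0,"gripper":180},{"dp":[0,-72,0],"roll":0,"gripper":180},{"dp":[0,-72,0],"roll":0,"gripper":150}]'
python3 -c "
from h import *
a=np.radians(34.3+90)
to([386.2,345.3,102],np.array([np.cos(a),np.sin(a)]))"
```

```text
time_s: 11.65
eef_pos: [540.5, 405.9, 108.7]
ee_rot: [-0.458, 0.45, -0.541, 0.543]
force: [1.8, -0.1, 1.1]
grip_width: 0.405
t 11.65 pos [540.5 405.9 108.7] grip 0.40515527975961885
dp [  86.5    4.8 -141.5]
roll 0.797 joint6 0.6459581279354139
```

```bash
python3 -m crank '[{"dp":[86.5,0,-141.5],"roll":0.797,"gripper":140},{"dp":[86.5,0,-141.5],"roll":0.797,"gripper":140},{"dp":[86.5,0,-141.5],"roll":0.797,"gripper":140},{"dp":[86.5,0,-141.5],"roll":0.797,"gripper":140},{"dp":[86.5,0,-141.5],"roll":0.797,"gripper":140},{"dp":[86.5,0,-141.5],"roll":0.797,"gripper":140},{"dp":[86.5,0,-141.5],"roll":0.797,"gripper":140},{"dp":[86.5,0,-141.5],"roll":0.797,"gripper":140},{"dp":[86.5,0,-141.5],"roll":0.797,"gripper":140}]'
python3 - <<'E'
from h import *
a=np.radians(34.3+90)
to([386.2,345.3,28],np.array([np.cos(a),np.sin(a)]))
p=eyes.capture('side');c=proj(p,np.array([450,370,30])).astype(int)
save(p,'s6.png',(c[0]-60,c[1]-60,c[0]+60,c[1]+50),5)
E
```

```text
time_s: 12.4
eef_pos: [383.9, 344.1, 101.4]
ee_rot: [0.21, -0.209, 0.676, -0.675]
force: [0.2, 0.3, 1.0]
grip_width: 0.454
t 12.4 pos [383.9 344.1 101.4] grip 0.45403497844065616
dp [-2.5 73.4  0.3]
roll 0.002 joint6 1.4733347964735655
```

View pics/s6.png

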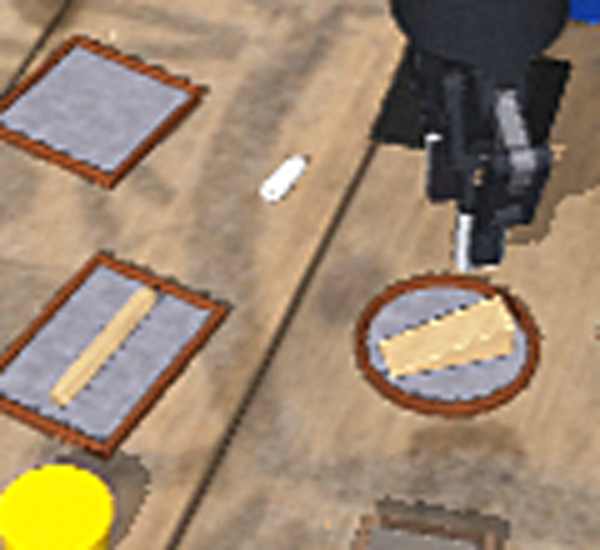

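The dowel lies centred and lengthwise in the oblong tray at crop px (103,345). The jaws are above the wedge, which is at (445,340). I descend and grip.

```bash
python3 -m crank '[{"dp":[-1.5,25,0.3],"roll":0,"gripper":140},{"dp":[-1.5,50,0.3],"roll":0,"gripper":140},{"dp":[-1.5,66,0.3],"roll":0,"gripper":140},{"dp":[-1.5,73,0.3],"roll":0,"gripper":140},{"dp":[-1.5,73,0.3],"roll":0,"gripper":140},{"dp":[-1.5,73,0.3],"roll":0,"gripper":140}]' 30
python3 -c "
from h import *
a=np.radians(34.3+90)
to([386.2,345.3,27.5],np.array([np.cos(a),np.sin(a)]))"
```

```text
time_s: 12.95
eef_pos: [385.4, 344.7, 28.4]
ee_rot: [0.209, -0.209, 0.676, -0.676]
force: [0.4, 0.7, -0.8]
grip_width: 0.45
t 12.95 pos [385.4 344.7  28.4] grip 0.44956025658382676
dp [-1.   0.9 -0. ]
roll 0.001 joint6 1.4743149045319843
```

```bash
python3 -m crank '[{"dp":[-1,1,0],"roll":0,"gripper":155},{"dp":[-1,1,0],"roll":0,"gripper":175},{"dp":[-1,1,0],"roll":0,"gripper":195},{"dp":[-1,1,0],"roll":0,"gripper":215},{"dp":[-1,1,0],"roll":0,"gripper":215},{"dp":[-1,1,0],"roll":0,"gripper":215}]' 40
python3 -m crank '[{"dp":[0,-12,0],"roll":0,"gripper":215},{"dp":[0,-35,0],"roll":0,"gripper":215},{"dp":[0,-65,0],"roll":0,"gripper":215},{"dp":[0,-72,0],"roll":0,"gripper":215},{"dp":[0,-72,0],"roll":0,"gripper":215}]' 40
python3 - <<'E'
from h import *
for d in(-12.2,77.8):
  a=np.radians(d);to([611.8,246.8,100],np.array([np.cos(a),np.sin(a)]))
p=eyes.capture('side');c=proj(p,np.array([386,345,70])).astype(int)
save(p,'s7.png',(c[0]-45,c[1]-45,c[0]+45,c[1]+45),6)
E
```

```text
time_s: 13.45
eef_pos: [386.4, 345.4, 27.9]
ee_rot: [0.209, -0.208, 0.676, -0.676]
force: [-0.8, -1.0, 5.7]
grip_width: 0.245
time_s: 13.87
eef_pos: [386.8, 345.7, 101.0]
ee_rot: [0.21, -0.207, 0.676, -0.675]
force: [-0.5, -0.3, -0.1]
grip_width: 0.243
t 13.8667 pos [386.8 345.7 101. ] grip 0.24271813342628076
dp [-130.1    1.7  208.5]
roll -0.759 joint6 1.475027636559997
t 13.8667 pos [386.8 345.7 101. ] grip 0.24271813342628076
dp [-130.1    1.7  208.5]
roll 0.812 joint6 1.475027636559997
```

View pics/s7.png

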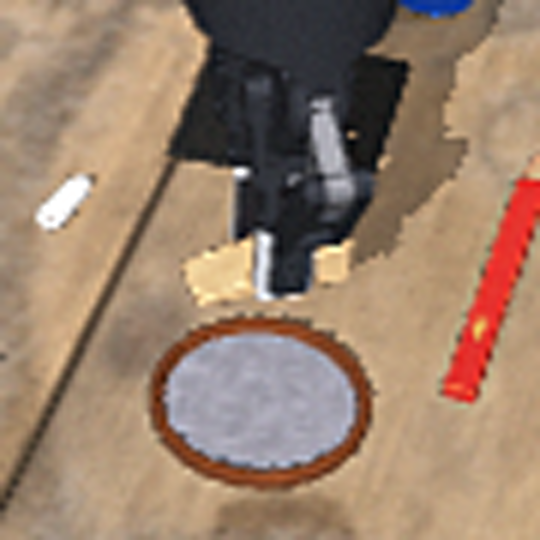

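The wedge is held level at crop px (265,270) and the round tray is empty. I carry it to the square tray.

```bash
python3 -m crank '[{"dp":[-130,0,208.5],"roll":-0.759,"gripper":215},{"dp":[-130,0,208.5],"roll":-0.759,"gripper":215},{"dp":[-130,0,208.5],"roll":-0.759,"gripper":215},{"dp":[-130,0,208.5],"roll":-0.759,"gripper":215},{"dp":[-130,0,208.5],"roll":-0.759,"gripper":215},{"dp":[-130,0,208.5],"roll":-0.759,"gripper":215},{"dp":[-130,0,208.5],"roll":-0.759,"gripper":215},{"dp":[-130,0,208.5],"roll":-0.759,"gripper":215},{"dp":[-130,0,208.5],"roll":-0.759,"gripper":215},{"dp":[-130,0,208.5],"roll":-0.759,"gripper":215}]'
python3 -c "
from h import *
a=np.radians(-12.2);to([611.8,246.8,30],np.array([np.cos(a),np.sin(a)]))"
```

```text
time_s: 14.75
eef_pos: [609.6, 246.8, 97.9]
ee_rot: [0.443, -0.445, 0.551, -0.55]
force: [-0.0, 1.2, -0.6]
grip_width: 0.242
t 14.75 pos [609.6 246.8  97.9] grip 0.24214498743408117
dp [-0.5 67.9  2.3]
roll -0.0 joint6 0.4197967473923614
```

```bash
python3 -m crank '[{"dp":[-0.3,30,1.5],"roll":0,"gripper":215},{"dp":[-0.3,55,1.5],"roll":0,"gripper":215},{"dp":[-0.3,65,1.5],"roll":0,"gripper":215},{"dp":[-0.3,68,1.5],"roll":0,"gripper":215},{"dp":[-0.3,68,1.5],"roll":0,"gripper":215},{"dp":[-0.3,68,1.5],"roll":0,"gripper":215}]'
python3 -c "
from h import *
a=np.radians(-12.2);to([611.8,246.8,28],np.array([np.cos(a),np.sin(a)]))"
```

```text
time_s: 15.25
eef_pos: [612.8, 246.6, 32.3]
ee_rot: [-0.445, 0.443, -0.55, 0.551]
force: [-0.7, 0.4, 0.3]
grip_width: 0.242
t 15.25 pos [612.8 246.6  32.3] grip 0.24221096288408814
dp [-0.   4.3 -1. ]
roll 0.0 joint6 0.41828664584809017
```

Lower the last 4 mm, open to about 37 mm (backs within the 76 mm), then lift.

```bash
python3 -m crank '[{"dp":[0,2,-1],"roll":0,"gripper":215},{"dp":[0,4,-1],"roll":0,"gripper":215},{"dp":[0,4,-1],"roll":0,"gripper":215},{"dp":[0,4,-1],"roll":0,"gripper":195},{"dp":[0,4,-1],"roll":0,"gripper":175},{"dp":[0,4,-1],"roll":0,"gripper":145},{"dp":[0,4,-1],"roll":0,"gripper":145},{"dp":[0,4,-1],"roll":0,"gripper":145},{"dp":[0,-25,-1],"roll":0,"gripper":145},{"dp":[0,-66,-1],"roll":0,"gripper":145}]'
python3 -m crank '[{"dp":[0,0,0],"roll":0,"gripper":0},{"dp":[0,0,0],"roll":0,"gripper":0},{"dp":[0,0,0],"roll":0,"gripper":0}]'
python3 - <<'E'
from h import *
to([427,168,100])
p=eyes.capture('side')
save(p,'s8.png',(215,150,395,295),4.4)
im=p['color'];
r=[x for x in models.spot_point(p,'bung_mid')];
for x in r: print(round(x['confidence'],2),np.round(x['centre'],1),np.round(ray(p,x['centre'],20)[:2],1))
E
```

```text
time_s: 16.08
eef_pos: [609.3, 245.8, 93.7]
ee_rot: [0.441, -0.447, 0.552, -0.549]
force: [1.3, -0.0, 2.1]
grip_width: 0.431
time_s: 16.33
eef_pos: [611.1, 246.3, 96.4]
ee_rot: [0.444, -0.444, 0.55, -0.55]
force: [0.2, 0.1, -0.4]
grip_width: 0.842
t 16.3333 pos [611.1 246.3  96.4] grip 0.841724460371281
dp [ 115.4   -3.5 -163.4]
0.82 [234.  237.2] [662.7 371.6]
0.81 [261.1 300. ] [518.9 525.7]
0.69 [371.8 191. ] [392.3  76.6]
0.66 [223.3 265. ] [643.3 462.9]
0.64 [351.3 207.9] [424.7 165.2]
```

View pics/s8.png

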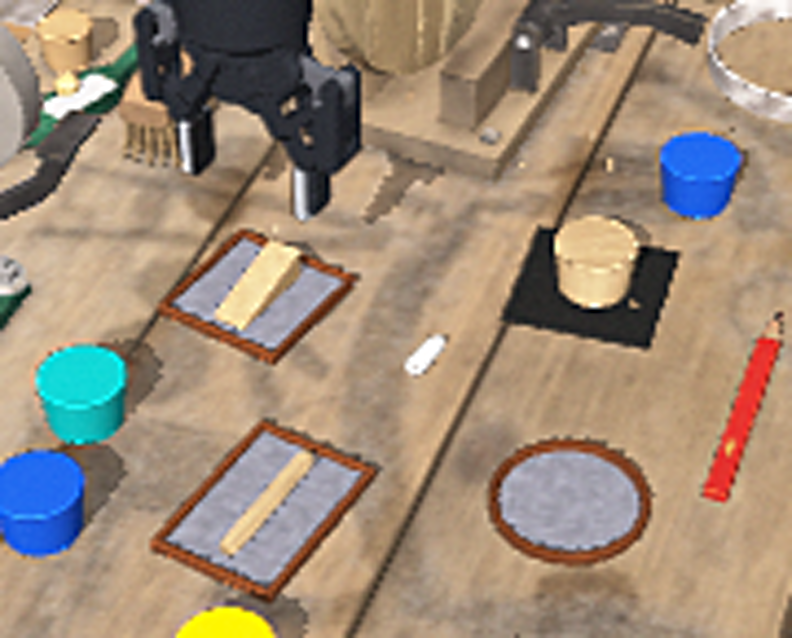

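The wedge is flat in the square tray at crop px (260,285), the dowel is in the oblong at (268,500), and the bung is upright on the pad at (595,260). I go back for the bung.

```bash
python3 -m crank '[{"dp":[115.5,-3,-163.5],"roll":0,"gripper":0},{"dp":[115.5,-3,-163.5],"roll":0,"gripper":0},{"dp":[115.5,-3,-163.5],"roll":0,"gripper":0},{"dp":[115.5,-3,-163.5],"roll":0,"gripper":0},{"dp":[115.5,-3,-163.5],"roll":0,"gripper":0},{"dp":[115.5,-3,-163.5],"roll":0,"gripper":0},{"dp":[115.5,-3,-163.5],"roll":0,"gripper":0},{"dp":[115.5,-3,-163.5],"roll":0,"gripper":0},{"dp":[115.5,-3,-163.5],"roll":0,"gripper":0}]' 30
python3 -m crank '[{"dp":[0,25,0],"roll":0,"gripper":0},{"dp":[0,50,0],"roll":0,"gripper":0},{"dp":[0,64,0],"roll":0,"gripper":0},{"dp":[0,69,0],"roll":0,"gripper":0},{"dp":[0,69,0],"roll":0,"gripper":0},{"dp":[0,69,0],"roll":0,"gripper":0}]' 30
python3 -c "
from h import *
to([427,167.5,27.5])"
```

```text
time_s: 17.18
eef_pos: [428.1, 168.2, 99.6]
ee_rot: [-0.444, 0.444, -0.55, 0.55]
force: [-0.7, 0.2, 0.2]
grip_width: 1.0
time_s: 17.68
eef_pos: [427.8, 168.2, 31.1]
ee_rot: [-0.444, 0.444, -0.55, 0.55]
force: [-0.0, 0.8, 0.5]
grip_width: 0.999
t 17.6833 pos [427.8 168.2  31.1] grip 0.9991667601615754
dp [ 0.8  3.6 -0.6]
```

```bash
python3 -m crank '[{"dp":[0.8,3.5,-0.6],"roll":0,"gripper":0},{"dp":[0.8,3.5,-0.6],"roll":0,"gripper":60},{"dp":[0.8,3.5,-0.6],"roll":0,"gripper":90},{"dp":[0.8,3.5,-0.6],"roll":0,"gripper":130},{"dp":[0.8,3.5,-0.6],"roll":0,"gripper":150},{"dp":[0.8,3.5,-0.6],"roll":0,"gripper":150},{"dp":[0.8,3.5,-0.6],"roll":0,"gripper":150},{"dp":[0.8,3.5,-0.6],"roll":0,"gripper":150}]' 30
python3 -m crank '[{"dp":[0,-15,0],"roll":0,"gripper":150},{"dp":[0,-35,0],"roll":0,"gripper":150},{"dp":[0,-60,0],"roll":0,"gripper":150},{"dp":[0,-70,0],"roll":0,"gripper":150},{"dp":[0,-70,0],"roll":0,"gripper":150}]'
python3 -c "
from h import *
to([387.2,342.7,100])"
```

```text
time_s: 18.35
eef_pos: [426.7, 167.4, 27.9]
ee_rot: [-0.444, 0.444, -0.55, 0.55]
force: [-1.8, 0.4, 6.1]
grip_width: 0.554
time_s: 18.77
eef_pos: [427.5, 167.6, 99.5]
ee_rot: [-0.445, 0.443, -0.549, 0.551]
force: [0.3, 0.8, -0.1]
grip_width: 0.55
t 18.7667 pos [427.5 167.6  99.5] grip 0.5498527988364459
dp [-162.7   -0.6  -76.4]
```

```bash
python3 -m crank '[{"dp":[-162.5,0,-76.5],"roll":0,"gripper":150},{"dp":[-162.5,0,-76.5],"roll":0,"gripper":150},{"dp":[-162.5,0,-76.5],"roll":0,"gripper":150},{"dp":[-162.5,0,-76.5],"roll":0,"gripper":150},{"dp":[-162.5,0,-76.5],"roll":0,"gripper":150},{"dp":[-162.5,0,-76.5],"roll":0,"gripper":150},{"dp":[-162.5,0,-76.5],"roll":0,"gripper":150},{"dp":[-162.5,0,-76.5],"roll":0,"gripper":150}]'
python3 -m crank '[{"dp":[0,30,0],"roll":0,"gripper":150},{"dp":[0,55,0],"roll":0,"gripper":150},{"dp":[0,64,0],"roll":0,"gripper":150},{"dp":[0,66,0],"roll":0,"gripper":150},{"dp":[0,66,0],"roll":0,"gripper":150}]'
python3 -c "
from h import *
to([387.2,342.7,28])"
```

```text
time_s: 19.43
eef_pos: [385.9, 341.4, 96.7]
ee_rot: [0.443, -0.444, 0.55, -0.55]
force: [-0.3, -0.5, -0.9]
grip_width: 0.548
time_s: 19.85
eef_pos: [386.4, 341.8, 31.5]
ee_rot: [0.444, -0.444, 0.551, -0.551]
force: [0.6, 0.2, -0.2]
grip_width: 0.55
t 19.85 pos [386.4 341.8  31.5] grip 0.5501006452130071
dp [-1.1  3.5  0.6]
```

```bash
python3 -m crank '[{"dp":[-1,1.5,0.6],"roll":0,"gripper":150},{"dp":[-1,3,0.6],"roll":0,"gripper":150},{"dp":[-1,3.5,0.6],"roll":0,"gripper":150},{"dp":[-1,3.5,0.6],"roll":0,"gripper":150},{"dp":[-1,3.5,0.6],"roll":0,"gripper":90},{"dp":[-1,3.5,0.6],"roll":0,"gripper":40},{"dp":[-1,3.5,0.6],"roll":0,"gripper":0},{"dp":[-1,3.5,0.6],"roll":0,"gripper":0}]'
python3 -m crank '[{"dp":[0,-30,0],"roll":0,"gripper":0},{"dp":[0,-70,0],"roll":0,"gripper":0},{"dp":[0,-110,0],"roll":0,"gripper":0},{"dp":[0,-150,0],"roll":0,"gripper":0},{"dp":[0,-160,0],"roll":0,"gripper":0}]'
python3 -c "
from h import *
to([320,60,190])"
```

```text
time_s: 20.52
eef_pos: [386.8, 343.3, 27.9]
ee_rot: [-0.444, 0.444, -0.55, 0.55]
force: [1.1, 0.4, -0.2]
grip_width: 0.995
time_s: 20.93
eef_pos: [388.3, 344.2, 193.9]
ee_rot: [-0.447, 0.441, -0.55, 0.551]
force: [0.7, 0.1, 1.5]
grip_width: 1.003
t 20.9333 pos [388.3 344.2 193.9] grip 1.002977049676529
dp [292.3   2.   -6.8]
```

Back the arm off to the right so the top camera can see the trays.

```bash
python3 -m crank '[{"dp":[380,0,10],"roll":0,"gripper":0},{"dp":[380,0,10],"roll":0,"gripper":0},{"dp":[380,0,10],"roll":0,"gripper":0},{"dp":[380,0,10],"roll":0,"gripper":0},{"dp":[380,0,10],"roll":0,"gripper":0},{"dp":[380,0,10],"roll":0,"gripper":0},{"dp":[380,0,10],"roll":0,"gripper":0},{"dp":[380,0,10],"roll":0,"gripper":0},{"dp":[380,0,10],"roll":0,"gripper":0},{"dp":[380,0,10],"roll":0,"gripper":0}]'
python3 - <<'E'
from h import *
p=eyes.capture('top');save(p,'crop2.png',(240,130,400,300),3.5)
im=cv2.resize(p['color'],None,fx=4,fy=4,interpolation=cv2.INTER_CUBIC)
b=cv2.cvtColor(im,cv2.COLOR_RGB2LAB).astype(int)[...,2]-128
for n,w,r,z in(('wedge',(611.8,246.8),18,15),('dowel',(538.3,404.1),17,13),('bung',(387.2,342.7),14,37)):
    c=proj(p,np.array([*w,z]));k=np.zeros(b.shape,np.uint8);cv2.circle(k,(int(c[0]*4),int(c[1]*4)),r*4,1,-1)
    m=((b>11)&(k>0)).astype(np.uint8);_,l,st,_=cv2.connectedComponentsWithStats(m);m=l==1+np.argmax(st[1:,4])
    ys,xs=np.nonzero(m);R=cv2.minAreaRect(np.array([ray(p,((x+.5)/4-.5,(y+.5)/4-.5),z)[:2] for x,y in zip(xs,ys)],np.float32))
    print(n,np.round(R[0],1),'off',np.round(np.array(R[0])-w,1),np.round(R[1],1),round(R[2],1))
print(ray(p,models.spot_point(p,'chalk_mid')[0]['centre'],6),ray(p,models.spot_point(p,'pencil_mid')[0]['centre'],4.5))
E
```

```text
time_s: 21.77
eef_pos: [315.4, -35.6, 187.9]
ee_rot: [-0.442, 0.442, -0.552, 0.553]
force: [-0.2, 0.7, 0.6]
grip_width: 0.999
wedge [610.4 247.1] off [-1.4  0.3] [60.7 24.3] 80.0
dowel [536.3 404.8] off [-2.   0.7] [76.9 11. ] 80.0
bung [386.3 343.7] off [-0.9  1. ] [48.5 48.8] 64.7
[499.9419431  263.03834136   6.        ] [314.33842168 229.55363088   4.5       ]
```

View pics/crop2.png

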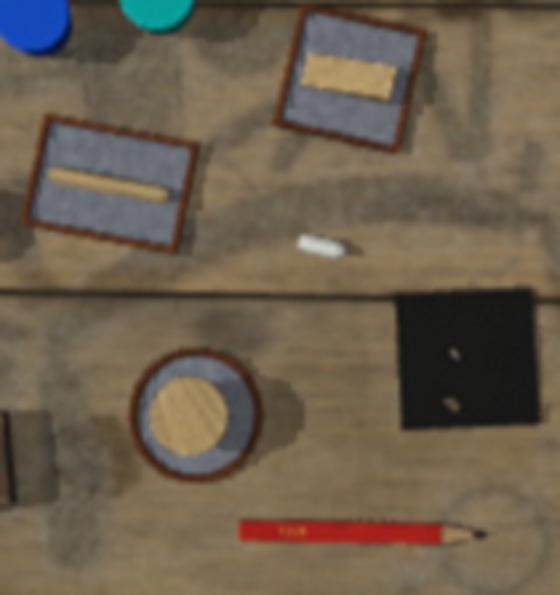

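All three sit in their own trays: wedge at crop px (350,77), dowel at (108,185) and bung at (188,415). The pad is empty, and the chalk and pencil have not moved. I hand in.

```bash
python3 -m crank '[{"dp":[0,0,0],"roll":0,"gripper":0},{"dp":[0,0,0],"roll":0,"gripper":0},{"dp":[0,0,0],"roll":0,"gripper":0}]'; python3 -c "
from rig import ctrl
print(ctrl.finish_job())"
```

```text
time_s: 22.17
eef_pos: [316.3, -29.2, 187.7]
ee_rot: [0.445, -0.445, 0.55, -0.55]
force: [-0.1, -0.1, -0.2]
grip_width: 1.003
the job is handed in; nothing more can be done
None
```

The bung, the wedge and the dowel are each in their own tray, and I handed the job in at about 22 s. I parked the bung on the black pad, moved the dowel to the oblong tray and the wedge to the square tray, then moved the bung to the round tray.

The last top view put every piece within about 2 mm of its tray's middle:

| Piece | Offset from tray centre (mm) | How it lies |
|---|---|---|
| Wedge | -1.4, 0.3 | flat |
| Dowel | -2.0, 0.7 | lengthwise, parallel to the tray |
| Bung | -0.9, 1.0 | upright |

- **Other checks:** The pad is empty. The chalk stub measured the same before and after. The pencil's two network readings differ by about 9 mm, but the arm never came near it and it looks unmoved in the pictures.
- **One disagreement:** The gripper read about 10 mm on the 12 mm dowel. The side picture showed the dowel held properly and near level.

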